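Close the teapot and caddies, then start the timer

TASK

Make the tea tray ready to steep: put the teapot's lid on the pot and press it down fully home, and press down the raised lids of the green and the blue tea caddy until they too are fully home. Only then start the timer by pressing its white key all the way down and letting it up, and then its green key, without pressing the red one. Leave everything else on the tray standing where it is.

Things in the scene. Friction and masses are not known exactly. Their poses are not given: they have to be found in the camera images.
- tray: rectangular bamboo tray, fixed, 316 (its x) x 476 (its y) mm, rim 25 mm high, floor and walls 8 mm thick; origin under its centre. The pot, its lid, the caddies, jar, dish, glasses and tea bowl all stand on its floor, 8 mm above the sill
- pot: stainless teapot, loose, 0.7 kg; 116 mm across, 100 mm high to the rim; mouth 72 mm inside, 80 mm over the rim, on its axis. Spout to its +x and black handle to its -x, each reaching 98 mm from the axis, below rim height. A stiff black silicone seal lies 8 mm down in the mouth and can be pushed further down (9 N). Origin: centre of the underside, z up
- potlid: teapot's steel lid, loose, knob up, 90 g, 41 mm high; plug 63 mm across, 14 mm deep, under a 4 mm flange 82 mm across; black round flat-topped knob 24 mm across, from 20 to 41 mm height. Laid in the mouth its plug rests on the seal, flange 6 mm above the rim; fully home the flange lies on the rim, origin 86 mm above the pot's. Origin: centre of the plug's underside
- caddy_a: green tea caddy, standing loose, 0.3 kg, 72 mm across, 60 mm high without its lid; origin: centre of the underside
- caddy_b: blue tea caddy, otherwise like the green one
- caddy_a_top (a point): centre of the top of the green caddy's wooden push-in lid (72 mm across, 7 mm thick, flat); 68 mm above the caddy's origin when the lid is home
- caddy_b_top (a point): the same point on the blue caddy's lid
- caddy_a_lid (a joint): how far the green caddy's lid stands above fully home, in m (0 home, at most 0.010); it is stiff (about 8 N) and stays where it is left
- caddy_b_lid (a joint): the same for the blue caddy's lid
- timer: steel kitchen timer, fixed on the sill beside the tray, 150 (its x) x 90 (its y) x 28 mm; a row of three round spring keys 40 mm apart along its x, at its y = -16 mm; a small display, and a black knob (24 mm across, 12 mm high) at its x = 45, y = 26 mm; origin: centre of the underside
- tin: red and brass biscuit tin, fixed on the sill on the other side of the tray, 153 (its x) x 93 x 62 mm; origin: centre of the underside
- key_white_top (a point): centre of the top of the white key, 22 mm across, at the timer's -x end of the row
- key_white (a joint): how far the white key is pressed, in m: 0 up, 0.005 fully down (4 N); springs back
- key_red_top (a point): centre of the top of the red key, 22 mm across, in the middle of the row
- key_red (a joint): how far the red key is pressed, in m: 0 up, 0.005 fully down (4 N); springs back
- key_green_top (a point): centre of the top of the green key, 22 mm across, at the +x end of the row
- key_green (a joint): how far the green key is pressed, in m: 0 up, 0.005 fully down (4 N); springs back
- jar: tall closed glass jar with a steel twist cap, loose, 68 mm across, 140 mm high; origin: centre of the underside
- dish: small blue ceramic dish, loose, 80 mm across, 20 mm high; origin: centre of the underside
- teabowl: small terracotta tea bowl, loose, 60 mm across, 45 mm high; origin: centre of the underside
- glass_1: clear tea glass, loose, 60 mm across, 75 mm high; origin: centre of the underside
- glass_2: clear tea glass, loose, 60 mm across, 75 mm high; origin: centre of the underside
- glass_3: clear tea glass, loose, 60 mm across, 75 mm high; origin: centre of the underside

How it is judged:
By the outcome, as a careful person would: the job done as asked, in the order asked, and still so for the second after the job is handed in, with the robot touching nothing.
It also fails if it takes over 64 s, if anything falls off the work surface, if the arm or the gripper's body presses on something with over 40 N, if the wrist force passes 120 N, or if a joint passes its speed limit or range.

ROBOT

A 6-joint arm with a two-finger parallel gripper is mounted at the origin on the work surface. World frame = base frame: x ahead of the robot, y to its left, z up, the work surface at z = 0. Lengths are in mm, angles in degrees, forces in N, time in s.
With the tool pointing down it reaches from about 400 to 925 mm from the base axis. Payload 12.5 kg.
Tool frame: the origin (TCP) lies between the finger pads; the fingertips stand 19 mm ahead of it and the grasp point (between the pads) is the TCP (r.finger_overhang is the z of the fingertips in the tool frame, in mm); z points along the fingers, y is the line along which they close (so a half turn about z gives the same grasp; the last joint's range is limited). The gripper opens to 95 mm and grips with 3 to 60 N. Pads are 20 mm wide; open, the fingers measure 119 mm over their backs; the gripper's body (75 mm by 180 mm) begins 59 mm behind the grasp point.
Start: joints at [-71.711, 28.126, 89.318, -0, 62.55, -6.05], TCP at [257.611, -569.46, 199.961] pointing down, gripper open.
Joint ranges: [-177.58, 177.58], [-47.91, 125.51], [2.72, 160], [-65.01, 245.01], [3.68, 167.84], [-153.87, 153.87]. Speed limits (degrees/s): [127.2, 127.2, 159.86, 180, 180, 180].

INTERFACE

Orientations are given as a 3x3 rotation matrix whose columns are the frame's x, y, z axes.
In Python, from cell import r gives the robot as it stands.
- The arm moves only by the shell command python3 -m pendant 'ROWS' [OPENING] [FORCE]. ROWS is JSON, a list of rows, each an object with "delta_pos": the shift along the tool's x, y, z in mm, a list of three; "delta_rot": the turn, a rotation vector about the tool's x, y, z in rad, a list of three. In form: [{"delta_pos": [tx, ty, tz], "delta_rot": [ax, ay, az]}, ...]. A call has 1 to 12 rows; each row is the pose to reach, as a shift and turn from the pose commanded when the call began, along the tool's axes at that moment; what a row does not reach only later rows make up. A row lasts 1/10 s, in which the tool goes at most 50 mm and 8.59 degrees, less where a joint would pass 70% of its speed; a pose out of reach is approached as far as the arm can. A call with a gripper value outside its range is refused whole. OPENING is the finger opening in mm, from 0 to 95.1, set as the call begins (- or left out, the last holds). The fingers move at their own pace and stop on an object; FORCE is the grip in N (left out, the last holds). Time passes only in rows, so rows that repeat a pose let the fingers close. It gives the time, the measured TCP pose, the force, the opening and the grip force at its end, in the units of the state.
- r.state(): the state, without advancing time (a new reading comes with each control period).
- r.camera(name): name is "scene" or "side" or "wrist"; returns a dict with "color" (480x640x3 uint8, red, green, blue), "fx", "fy", "cx", "cy" (pixels), "R" (3x3) and "t" (3): a world point X has camera coordinates R X + t. Camera axes: x right, y down, z forward; pixel columns grow to the right and rows downward; lengths in mm; the calibration is good to about 2 mm. A picture is of the moment at which its call begins. There is no depth.
- r.sign_off(): hands the job in; it is judged then, once.
The state is a dict: "time": time; "joint_positions": joint angles; "joint_vel": joint speeds; "effort": joint torques, N m; "position": TCP position; "tool_rot": TCP orientation; "force": force on the tool from outside, world axes, zero at the start; "ft_torque": the same for the moment, N m; "grip_width": finger opening in mm; "grasp_force": force on a finger pad.
Only numpy, scipy, OpenCV 4.12 (cv2) and the standard library are available. Lean on these libraries where they do the work, as an engineer would, in place of code of your own. Each camera call takes 0.05 s, during which the arm holds its last target. There are 200 camera calls.

## Working session

There is one attempt and no reset: what is moved stays moved. The work goes in short steps, Python scripts to look and compute and a shell command to move; the robot and the scene stay as the last step left them, time stands still between calls to the robot, and variables do not carry over. Pictures are saved under pics/ and viewed, at most 10 in all, crops included, and the job is handed in when it is done.

```bash
mkdir -p pics
cat > h.py <<'E'
import numpy as np, cv2
from cell import r
def snap(n,f):
    c=r.camera(n); cv2.imwrite('pics/'+f,c['color'][:,:,::-1]); np.savez('pics/'+f[:-4],**c); return c
def load(f): return dict(np.load('pics/'+f+'.npz'))
def ray(c,u,v):
    R=np.array(c['R']);t=np.array(c['t'])
    d=R.T@np.array([(u-c['cx'])/c['fx'],(v-c['cy'])/c['fy'],1]); return -R.T@t,d
def onz(c,u,v,z):
    o,d=ray(c,u,v); return o+d*(z-o[2])/d[2]
def proj(c,X):
    p=np.array(c['R'])@np.array(X,float)+np.array(c['t']); return c['fx']*p[0]/p[2]+c['cx'],c['fy']*p[1]/p[2]+c['cy']
def two(c1,p1,c2,p2):
    o1,d1=ray(c1,*p1);o2,d2=ray(c2,*p2)
    s=np.linalg.lstsq(np.stack([d1,-d2],1),o2-o1,rcond=None)[0]
    a=o1+d1*s[0];b=o2+d2*s[1]; return (a+b)/2,np.linalg.norm(a-b)
E
python3 -c "
from h import *
for n in ['scene','side','wrist']:
    c=snap(n,n+'0.png'); print(n,-np.array(c['R']).T@c['t'],c['fx'])
s=r.state();print(s['tool_rot'],s['force'])"
```

```text
scene [1322.68576202  751.7522911   833.28802916] 614.8874042616495
side [320.83636811 606.44513042 675.5760219 ] 448.9842370934211
wrist [ 334.84354571 -534.32286616  384.08219564] 352.1433011197824
[[ 9.11092210e-01  4.12202525e-01 -2.51213317e-04]
 [ 4.12202594e-01 -9.11091901e-01  7.54993865e-04]
 [ 8.23319591e-05 -7.91419810e-04 -9.99999683e-01]] [0.21809685 0.20462636 0.36677575]
```

View pics/scene0.png

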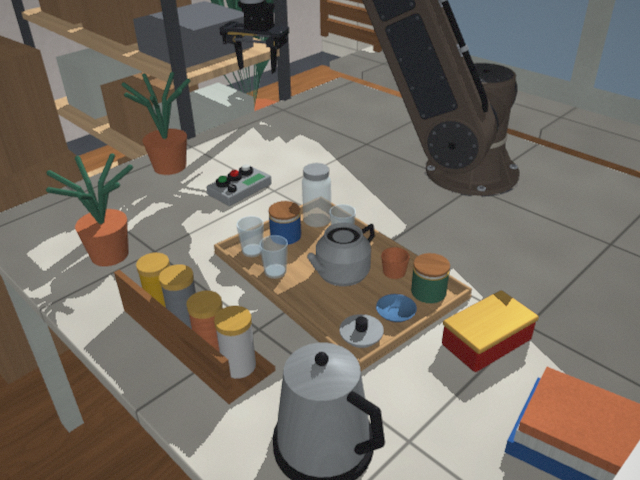

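View pics/side0.png

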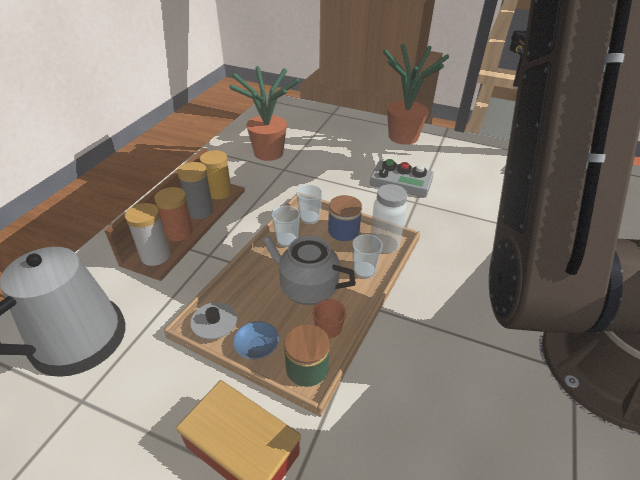

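The scene view shows the lid knob at (361,323), pot mouth (344,237), green caddy lid (431,264), blue caddy lid (285,211), and keys green/red/white at (223,182)/(234,174)/(247,170). The side view shows the same items at (212,312), (310,252), (307,342), (345,205), and (389,164)/(405,168)/(420,172).

```bash
python3 -c "
from h import *
a=load('scene0');b=load('side0')
for n,p,q in [('knob',(361,320),(212,311)),('pot',(344,236),(310,252)),('green',(431,264),(307,341)),('blue',(285,211),(345,205)),('kg',(223,181),(389,163)),('kr',(234,174),(405,167)),('kw',(247,169),(420,171)),('tknob',(232,187),(383,172)),('jar',(316,170),(391,194)),('bowl',(395,254),(330,308)),('g1',(250,224),(309,191)),('g2',(274,243),(286,212)),('g3',(342,212),(367,242)),('spouttip',(311,258),(268,242)),('handle',(371,229),(352,270)),('dish',(396,303),(257,335))]:
    X,e=two(a,p,b,q); print(n,X.round(),e.round(1))
"
```

```text
knob [684. 206.  47.] 0.2
pot [562.  49. 100.] 1.2
green [493. 220.  80.] 1.2
blue [ 560. -136.   79.] 3.8
kg [ 532. -404.   39.] 3.0
kr [ 490. -411.   36.] 2.0
kw [ 449. -407.   36.] 1.1
tknob [ 536. -362.   37.] 0.8
jar [ 462. -131.  144.] 1.6
bowl [491. 127.  56.] 4.4
g1 [ 651. -149.   82.] 2.7
g2 [664. -56.  84.] 4.0
g3 [478. -37.  82.] 4.5
spouttip [653.  44.  90.] 0.6
handle [479.  49.  80.] 9.2
dish [591. 214.  35.] 1.1
```

```bash
python3 -m pendant '[{"delta_pos":[20,-10,-60],"delta_rot":[0,0,0]},{"delta_pos":[60,-40,-80],"delta_rot":[0,0,0]},{"delta_pos":[100,-70,-80],"delta_rot":[0,0,0]},{"delta_pos":[140,-100,-80],"delta_rot":[0,0,0]},{"delta_pos":[180,-130,-80],"delta_rot":[0,0,0]},{"delta_pos":[220,-160,-80],"delta_rot":[0,0,0]},{"delta_pos":[260,-190,-80],"delta_rot":[0,0,0]},{"delta_pos":[300,-220,-80],"delta_rot":[0,0,0]},{"delta_pos":[345,-250,-80],"delta_rot":[0,0,0]},{"delta_pos":[370,-270,-80],"delta_rot":[0,0,0]},{"delta_pos":[393,-282,-80],"delta_rot":[0,0,0]},{"delta_pos":[393,-282,-80],"delta_rot":[0,0,0]}]' 0 20
python3 -c "
from h import *
c=snap('wrist','w1.png')
for n,X in dict(blue=(560,-136,84),pot=(562,49,108),jar=(462,-131,148)).items(): print(n,proj(c,X))"
```

```text
time: 1.35
position: [500.7, -148.0, 279.7]
tool_rot: [[0.91, 0.415, 0.0], [0.415, -0.91, 0.0], [0.0, -0.0, -1.0]]
force: [-0.6, -0.8, 0.3]
grip_width: 4.7
grasp_force: 0.0
blue (np.float64(333.57586929861316), np.float64(157.832802628156))
pot (np.float64(153.72215763808296), np.float64(72.27379734257357))
jar (np.float64(287.5481489043681), np.float64(256.2401361474998))
```

View pics/w1.png

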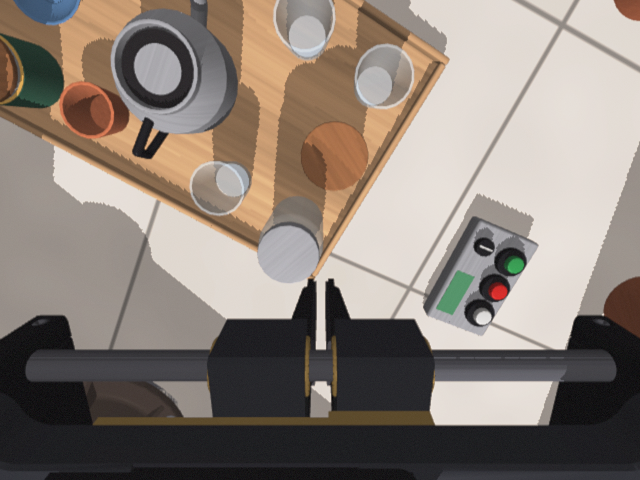

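Wrist view: blue lid at (335,156), pot mouth about (156,69), jar cap (288,253), and keys green (515,263), red (497,290), white (481,314).

```bash
python3 -c "
from h import *
c=load('w1')
for n,p,z in [('blue',(335,156),84),('pot',(156,69),106),('jar',(288,253),148),('kg',(515,263),36),('kr',(497,290),36),('kw',(481,314),36)]: print(n,onz(c,*p,z).round(1))
im=c['color'];h=cv2.cvtColor(im,cv2.COLOR_RGB2HSV)
for n,lo,hi in [('g',(45,120,60),(80,255,255)),('r',(0,150,80),(6,255,255)),('w',(0,0,170),(180,40,255))]:
    m=cv2.inRange(h,lo,hi)[230:335,460:540]; 
    k,l,s,ct=cv2.connectedComponentsWithStats(m)
    for i in range(1,k):
        if 60<s[i,4]<900: q=ct[i]+[460,230]; print(n,s[i],q.round(1),onz(c,*q,36).round(1))
"; python3 -m pendant '[{"delta_pos":[60,14,120],"delta_rot":[0,0,0]},{"delta_pos":[60,14,120],"delta_rot":[0,0,0]},{"delta_pos":[60,14,120],"delta_rot":[0,0,0]},{"delta_pos":[60,14,120],"delta_rot":[0,0,0]},{"delta_pos":[60,14,120],"delta_rot":[0,0,0]}]'
```

```text
blue [ 562.3 -136.6   84. ]
pot [565.5  48.8 106. ]
jar [ 465.2 -130.1  148. ]
kg [ 534.9 -409.9   36. ]
kr [ 492.7 -409.7   36. ]
kw [ 453.3 -409.6   36. ]
g [ 44  26  20  18 274] [513.9 264.5] [ 532.6 -409.6   36. ]
r [ 29  53  19  17 241] [497.7 291.1] [ 491.7 -411.5   36. ]
w [ 32   0  19  17 106] [498.5 236.1] [ 556.9 -370.3   36. ]
w [ 0  8 14 30 86] [466.  253.6] [ 519.7 -345.2   36. ]
w [ 2 21 13 21 61] [467.9 260.7] [ 512.3 -352.5   36. ]
w [  0  23  53  82 897] [477.1 303.3] [ 464.9 -396.1   36. ]
w [ 16  81  15  14 164] [483.1 317.7] [ 449.7 -415.2   36. ]
time: 1.9
position: [559.3, -139.4, 160.2]
tool_rot: [[0.911, 0.412, -0.001], [0.412, -0.911, 0.0], [-0.001, -0.001, -1.0]]
force: [0.0, 0.1, 0.7]
grip_width: 0.5
grasp_force: 0.0
```

```bash
python3 -m pendant '[{"delta_pos":[4,-1,25],"delta_rot":[0,0,0]},{"delta_pos":[4,-1,50],"delta_rot":[0,0,0]},{"delta_pos":[4,-1,53],"delta_rot":[0,0,0]},{"delta_pos":[4,-1,56],"delta_rot":[0,0,0]},{"delta_pos":[4,-1,59],"delta_rot":[0,0,0]},{"delta_pos":[4,-1,61],"delta_rot":[0,0,0]},{"delta_pos":[4,-1,63],"delta_rot":[0,0,0]},{"delta_pos":[4,-1,63],"delta_rot":[0,0,0]}]'
```

```text
time: 2.7
position: [563.2, -136.0, 97.1]
tool_rot: [[0.911, 0.412, 0.0], [0.412, -0.911, -0.0], [0.0, 0.0, -1.0]]
force: [-0.1, -0.7, -0.6]
grip_width: 0.5
grasp_force: 0.0
```

```bash
python3 -m pendant '[{"delta_pos":[0,0,1],"delta_rot":[0,0,0]},{"delta_pos":[0,0,1.5],"delta_rot":[0,0,0]},{"delta_pos":[0,0,1.5],"delta_rot":[0,0,0]}]';python3 -m pendant '[{"delta_pos":[0,0,0.7],"delta_rot":[0,0,0]},{"delta_pos":[0,0,1.5],"delta_rot":[0,0,0]},{"delta_pos":[0,0,1.5],"delta_rot":[0,0,0]}]'
```

```text
time: 3.0
position: [563.1, -136.0, 95.4]
tool_rot: [[0.911, 0.412, -0.0], [0.412, -0.911, -0.0], [-0.0, 0.0, -1.0]]
force: [-0.1, -0.7, -0.1]
grip_width: 0.3
grasp_force: 0.0
time: 3.3
position: [563.1, -136.0, 93.8]
tool_rot: [[0.911, 0.412, -0.0], [0.412, -0.911, -0.0], [-0.0, -0.0, -1.0]]
force: [-0.0, -0.3, 0.3]
grip_width: 0.7
grasp_force: 0.0
```

```bash
python3 -c "
from h import *
print(r.finger_overhang)
a=snap('scene','s2.png');b=snap('side','d2.png');w=snap('wrist','w2.png')
I=lambda c,x,y:cv2.resize(c['color'][y:y+120,x:x+130],None,fx=3,fy=3,interpolation=cv2.INTER_CUBIC)
cv2.imwrite('pics/m2.png',np.hstack([I(a,220,150),I(b,280,140)])[:,:,::-1])"
```

```text
19.0
```

View pics/m2.png

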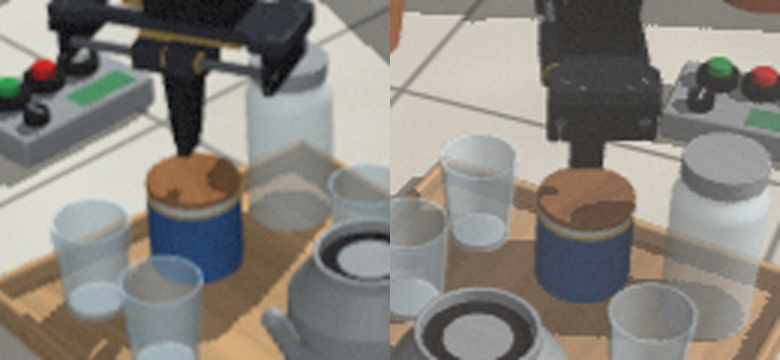

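```bash
python3 -c "
from h import *
s=r.state();print(s['position'],s['joint_positions'],s['force'])
for f in ['scene','side']:
  a=load({'scene':'s2','side':'d2'}[f]); 
  for X in [(563,-136,75),(563,-136,84)]: print(f,proj(a,X), proj(load(f+'0'),X))
a=load('s2');b=load('d2');print(two(a,(285,210.7),b,(345.7,206.7)), onz(a,285,210.7,84),onz(b,345.7,206.7,84))
w=load('w2');print(proj(w,(563,-136,75)),proj(load('w1'),(563,-136,84)))
cv2.imwrite('pics/w2v.png',w['color'][:,:,::-1])"
```

```text
[ 563.12287068 -136.02308302   93.90301289] [-2.01098139e+01  3.17198534e+01  1.02037509e+02 -4.78226944e-03
  4.62439899e+01  4.55556385e+01] [-0.17935231  0.44320127  0.18045288]
scene (np.float64(283.57792658566865), np.float64(212.3360670722117)) (np.float64(283.57792658566865), np.float64(212.3360670722117))
scene (np.float64(283.37183989395226), np.float64(208.9865010242355)) (np.float64(283.37183989395226), np.float64(208.9865010242355))
side (np.float64(343.35320717380955), np.float64(206.95801937535884)) (np.float64(343.35320717380955), np.float64(206.95801937535884))
side (np.float64(343.5610364999979), np.float64(203.6674468212261)) (np.float64(343.5610364999979), np.float64(203.6674468212261))
(array([ 557.90749729, -136.69351003,   76.73874139]), np.float64(0.09633086075869284)) [ 565.28647516 -128.09279904   84.        ] [ 555.04601079 -127.75831216   84.        ]
(np.float64(320.54195565831685), np.float64(274.7120363848005)) (np.float64(334.7884245633054), np.float64(155.16832076313628))
```

View pics/w2.png

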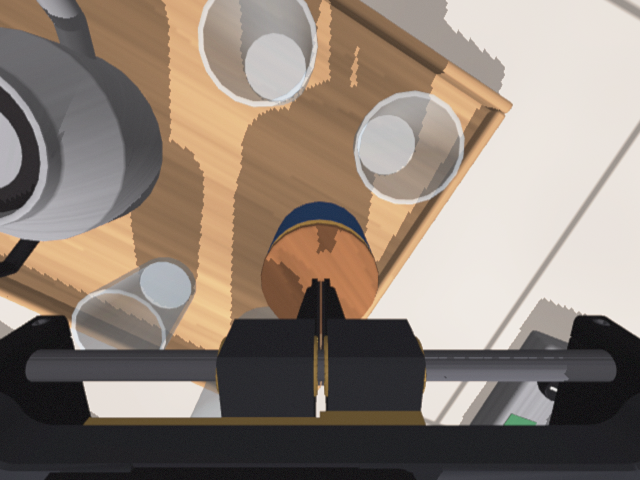

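The tip (wrist (321,280), scene (282,202), side (345,196)) still appears some 25 mm above the blue lid, consistent with no force. The true tool appears higher than reported, so I descend by feel. Triangulating the tip gives the offset.

```bash
python3 -c "
from h import *
print(two(load('s2'),(281.7,201.7),load('d2'),(345.3,196)))"
python3 -m pendant '[{"delta_pos":[0,0,2],"delta_rot":[0,0,0]},{"delta_pos":[0,0,4],"delta_rot":[0,0,0]},{"delta_pos":[0,0,6],"delta_rot":[0,0,0]},{"delta_pos":[0,0,8],"delta_rot":[0,0,0]}]'
```

```text
(array([ 562.02239257, -141.50183702,  100.81741995]), np.float64(0.5323181313157428))
time: 3.85
position: [563.1, -136.1, 85.7]
tool_rot: [[0.911, 0.412, -0.0], [0.412, -0.911, -0.0], [-0.0, 0.0, -1.0]]
force: [-0.8, -0.3, 0.6]
grip_width: 0.4
grasp_force: 0.0
```

```bash
python3 -m pendant '[{"delta_pos":[0,0,2],"delta_rot":[0,0,0]},{"delta_pos":[0,0,4],"delta_rot":[0,0,0]},{"delta_pos":[0,0,6],"delta_rot":[0,0,0]}]'; for i in 1 ; do python3 -m pendant '[{"delta_pos":[0,0,1],"delta_rot":[0,0,0]},{"delta_pos":[0,0,2],"delta_rot":[0,0,0]}]'; done
```

```text
time: 4.15
position: [563.1, -136.1, 79.7]
tool_rot: [[0.911, 0.412, 0.0], [0.412, -0.911, -0.0], [-0.0, 0.0, -1.0]]
force: [0.0, -0.3, -0.4]
grip_width: 0.6
grasp_force: 0.0
time: 4.35
position: [563.1, -136.0, 77.8]
tool_rot: [[0.911, 0.412, -0.0], [0.412, -0.911, -0.0], [-0.0, 0.0, -1.0]]
force: [-0.1, -0.6, 0.7]
grip_width: 0.5
grasp_force: 0.0
```

```bash
python3 -m pendant '[{"delta_pos":[0,0,1],"delta_rot":[0,0,0]},{"delta_pos":[0,0,2],"delta_rot":[0,0,0]}]'; python3 -c "
from h import *
a=snap('scene','s3.png');b=snap('side','d3.png')
I=lambda c,x,y:cv2.resize(c['color'][y:y+120,x:x+130],None,fx=3,fy=3,interpolation=cv2.INTER_CUBIC)
cv2.imwrite('pics/m3.png',np.hstack([I(a,220,150),I(b,280,140)])[:,:,::-1])"
```

```text
time: 4.55
position: [563.1, -136.0, 75.9]
tool_rot: [[0.911, 0.412, 0.0], [0.412, -0.911, -0.0], [0.0, 0.0, -1.0]]
force: [-0.3, 0.0, -0.1]
grip_width: 0.3
grasp_force: 0.0
```

View pics/m3.png

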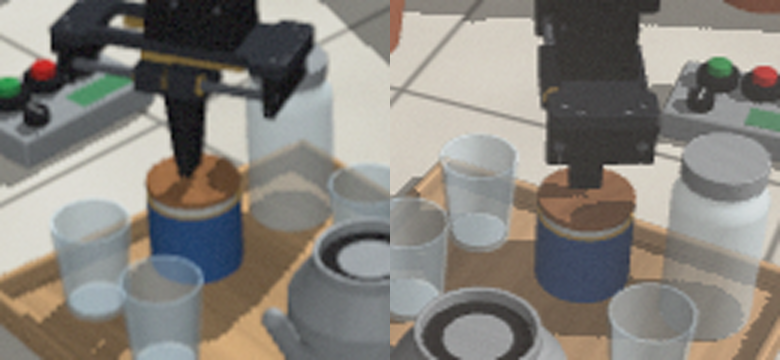

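The tip is now just above the blue lid (scene crop (187,175), lid centre (195,183)); it needs to go a few mm further.

```bash
for i in 1 2 3; do echo; done; python3 -m pendant '[{"delta_pos":[0,0,1],"delta_rot":[0,0,0]},{"delta_pos":[0,0,2],"delta_rot":[0,0,0]}]' | grep -E 'pos|^force'; python3 -m pendant '[{"delta_pos":[0,0,1],"delta_rot":[0,0,0]},{"delta_pos":[0,0,2],"delta_rot":[0,0,0]}]' | grep -E 'pos|^force'; python3 -m pendant '[{"delta_pos":[0,0,1],"delta_rot":[0,0,0]},{"delta_pos":[0,0,2],"delta_rot":[0,0,0]}]' | grep -E 'pos|^force'
```

```text
position: [563.2, -136.0, 73.9]
force: [-0.9, 0.4, 0.2]
position: [563.1, -136.0, 71.8]
force: [0.8, -1.2, -0.3]
position: [563.1, -136.0, 69.8]
force: [-0.3, -0.5, -0.5]
```

```bash
python3 -m pendant '[{"delta_pos":[0,0,1],"delta_rot":[0,0,0]},{"delta_pos":[0,0,2],"delta_rot":[0,0,0]}]' | grep -E 'pos|^force'; python3 -m pendant '[{"delta_pos":[0,0,1],"delta_rot":[0,0,0]},{"delta_pos":[0,0,2],"delta_rot":[0,0,0]}]' | grep -E 'pos|^force'; python3 -c "
from h import *
a=snap('scene','s4.png');b=snap('side','d4.png')
I=lambda c,x,y:cv2.resize(c['color'][y:y+120,x:x+130],None,fx=3,fy=3,interpolation=cv2.INTER_CUBIC)
cv2.imwrite('pics/m4.png',np.hstack([I(a,220,150),I(b,280,140)])[:,:,::-1])"
```

```text
position: [563.2, -136.1, 68.2]
force: [-2.2, 1.1, 7.8]
position: [563.2, -136.0, 66.5]
force: [-1.0, 0.8, 7.2]
```

View pics/m4.png

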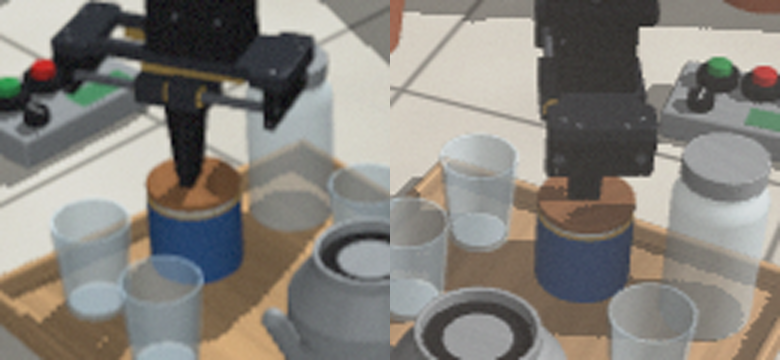

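Contact: tip on the blue lid (scene crop (187,183)), sliding at ~7.5 N. Pressing on until the force climbs.

```bash
for k in a; do :; done; python3 -m pendant '[{"delta_pos":[0,0,1],"delta_rot":[0,0,0]},{"delta_pos":[0,0,2],"delta_rot":[0,0,0]}]' | grep -E 'pos|^force'; python3 -m pendant '[{"delta_pos":[0,0,1],"delta_rot":[0,0,0]},{"delta_pos":[0,0,2],"delta_rot":[0,0,0]}]' | grep -E 'pos|^force'
```

```text
position: [563.2, -136.1, 64.5]
force: [-2.1, -0.1, 8.1]
position: [563.2, -136.0, 62.5]
force: [-2.1, 0.9, 7.6]
```

```bash
python3 -m pendant '[{"delta_pos":[0,0,1],"delta_rot":[0,0,0]},{"delta_pos":[0,0,2],"delta_rot":[0,0,0]}]' | grep -E 'pos|^force'; python3 -m pendant '[{"delta_pos":[0,0,0.5],"delta_rot":[0,0,0]},{"delta_pos":[0,0,1],"delta_rot":[0,0,0]}]' | grep -E 'pos|^force'
```

```text
position: [563.2, -136.1, 61.0]
force: [-6.8, 1.1, 23.9]
position: [563.3, -136.1, 61.0]
force: [-8.8, 2.8, 29.9]
```

Blue lid is home (force jumped to 30 N). But contact came about 34 mm lower in reported z than expected. I'll check the reported height against the lid's apparent size while backing off.

```bash
python3 -m pendant '[{"delta_pos":[0,0,-30],"delta_rot":[0,0,0]},{"delta_pos":[0,0,-60],"delta_rot":[0,0,0]},{"delta_pos":[0,0,-100],"delta_rot":[0,0,0]},{"delta_pos":[0,0,-100],"delta_rot":[0,0,0]}]' | grep -E 'pos|^force'
cat >> h.py <<'E'
def lid(c,near):
    h=cv2.cvtColor(c['color'],cv2.COLOR_RGB2HSV)
    m=cv2.inRange(h,(4,120,50),(16,255,255)); m=cv2.morphologyEx(m,cv2.MORPH_OPEN,np.ones((3,3)))
    cs,_=cv2.findContours(m,cv2.RETR_EXTERNAL,cv2.CHAIN_APPROX_NONE)
    return [(cv2.contourArea(k),)+tuple(np.round(cv2.fitEllipse(cv2.convexHull(k))[0]+cv2.fitEllipse(cv2.convexHull(k))[1],1)) for k in cs if cv2.contourArea(k)>800]
E
python3 -c "
from h import *
s=snap('wrist','w5.png');snap('scene','s5.png');snap('side','d5.png')
for f in ['wrist0','w1','w2','w5']:
    c=load(f); print(f,(-np.array(c['R']).T@c['t']).round(1),np.array(c['R'])[2].round(3),lid(c,0))
for f in ['scene0','s5','side0','d5']: print(f,lid(load(f),0))
"
```

```text
position: [565.1, -136.6, 163.6]
force: [0.5, 0.3, -0.0]
wrist0 [ 334.8 -534.3  384.1] [-0.271 -0.122 -0.955] [(1835.0, np.float64(408.0), np.float64(422.8), np.float64(66.2), np.float64(94.5)), (2097.5, np.float64(586.0), np.float64(200.1), np.float64(35.4), np.float64(142.3))]
w1 [ 577.8 -112.7  464.4] [-0.271 -0.123 -0.955] [(1375.0, np.float64(645.9), np.float64(306.0), np.float64(58.8), np.float64(83.7)), (3563.5, np.float64(334.1), np.float64(155.6), np.float64(67.1), np.float64(69.3)), (2955.5, np.float64(92.2), np.float64(110.4), np.float64(55.2), np.float64(72.2))]
w2 [ 640.4 -100.9  278.5] [-0.271 -0.123 -0.955] [(7805.0, np.float64(319.2), np.float64(277.0), np.float64(107.7), np.float64(117.6))]
w5 [ 641.  -101.1  348.7] [-0.264 -0.125 -0.956] [(5448.5, np.float64(317.4), np.float64(243.8), np.float64(82.8), np.float64(87.0)), (1451.5, np.float64(-14.7), np.float64(185.4), np.float64(70.0), np.float64(134.1))]
scene0 [(7713.5, np.float64(581.1), np.float64(420.1), np.float64(104.8), np.float64(125.9)), (13595.0, np.float64(-11.5), np.float64(250.0), np.float64(50.4), np.f
[... 343 characters left out ...]
111.4)), (1176.5, np.float64(347.6), np.float64(27.3), np.float64(46.0), np.float64(74.2))]
s5 [(7714.5, np.float64(581.4), np.float64(420.0), np.float64(102.4), np.float64(127.4)), (13598.0, np.float64(-34.7), np.float64(197.6), np.float64(88.5), np.float64(278.9)), (5246.0, np.float64(195.8), np.float64(336.5), np.float64(68.3), np.float64(200.9)), (2057.5, np.float64(104.1), np.float64(235.7), np.float64(57.2), np.float64(58.6)), (1437.0, np.float64(166.4), np.float64(149.4), np.float64(46.8), np.float64(49.5)), (892.0, np.float64(365.5), np.float64(97.1), np.float64(56.2), np.float64(144.8)), (987.5, np.float64(361.6), np.float64(34.4), np.float64(40.5), np.float64(81.3))]
side0 []
d5 []
```

```bash
python3 -c "
from h import *
c=load('w2')
for z in (75,90,100,109,120): print(z,proj(c,(563.1,-136,z)),[np.round(proj(load(f),(563.1,-136,z)),1) for f in('s2','d2')])
# dark finger tip lowest pixels in w2
g=c['color'].max(2); print([int(np.where(g[y,290:350]<45)[0].size) for y in range(266,300,2)])
d=load('s5')['color'].astype(int);e=load('scene0')['color'].astype(int)
for a,b,o in (('s5','scene0',0),('d5','side0',0)):
    x=load(a)['color'].max(2); y=load(b)['color'].max(2); m=(x<45)&(y>60); k,l,s,ct=cv2.connectedComponentsWithStats(m.astype(np.uint8)); 
    i=1+s[1:,4].argmax(); vs,us=np.where(l==i); v=vs.max(); print(a,s[i],v,us[vs==v].mean(),[np.round(proj(load(a),(563.6,-136.2,z)),1) for z in(144.6,178.6)])
"; python3 -m pendant '[{"delta_pos":[0,0,0],"delta_rot":[0,0,0]}]'
```

```text
75 (np.float64(320.60793295187773), np.float64(274.5765409034049)) [array([283.5, 212.4]), array([343.3, 206.9])]
90 (np.float64(320.6274918632089), np.float64(284.5227337719789)) [array([283.2, 206.8]), array([343.7, 201.4])]
100 (np.float64(320.64212127613416), np.float64(291.962154097852)) [array([283., 203.]), array([343.9, 197.7])]
109 (np.float64(320.6565640753948), np.float64(299.30667673394703)) [array([282.8, 199.6]), array([344.1, 194.3])]
120 (np.float64(320.67612472126973), np.float64(309.25375166118573)) [array([282.5, 195.3]), array([344.4, 190.1])]
[0, 0, 0, 0, 0, 0, 0, 8, 12, 14, 15, 22, 25, 26, 28, 30, 30]
s5 [ 508   23   53  107 3114] 129 529.0 [array([281.7, 185.8]), array([280.8, 172.3])]
d5 [  552     0    88   160 10569] 159 570.0 [array([344.8, 180.3]), array([345.7, 166.3])]
time: 7.2
position: [562.6, -135.8, 157.7]
tool_rot: [[0.911, 0.412, -0.002], [0.412, -0.911, 0.001], [-0.002, -0.001, -1.0]]
force: [1.1, 0.6, -0.4]
grip_width: 0.5
grasp_force: 0.0
```

The reported TCP sits about 34 mm too low along the tool; fingertips are really at reported z + 15. I'll use that. Now over to the pot lid with the gripper open.

```bash
python3 -m pendant '[{"delta_pos":[30,-31,0],"delta_rot":[0,0,0]},{"delta_pos":[60,-63,0],"delta_rot":[0,0,0]},{"delta_pos":[92,-96,0],"delta_rot":[0,0,0]},{"delta_pos":[124,-130,0],"delta_rot":[0,0,0]},{"delta_pos":[156,-163,0],"delta_rot":[0,0,0]},{"delta_pos":[188,-196,0],"delta_rot":[0,0,0]},{"delta_pos":[220,-230,20],"delta_rot":[0,0,0]},{"delta_pos":[240,-250,40],"delta_rot":[0,0,0]},{"delta_pos":[251,-262,50],"delta_rot":[0,0,0]},{"delta_pos":[251,-262,50],"delta_rot":[0,0,0]},{"delta_pos":[251,-262,50],"delta_rot":[0,0,0]}]' 60 20
python3 -c "
from h import *
c=snap('wrist','w6.png'); print(proj(c,(684,206,49)),proj(c,(684,206,26)))"
```

```text
time: 8.3
position: [683.6, 205.2, 108.7]
tool_rot: [[0.911, 0.412, -0.001], [0.412, -0.911, -0.001], [-0.001, 0.0, -1.0]]
force: [-0.5, -0.4, 0.2]
grip_width: 59.9
grasp_force: 0.0
(np.float64(319.8529573932455), np.float64(252.19727592893653)) (np.float64(319.8883142426499), np.float64(242.75273025932188))
```

View pics/w6.png

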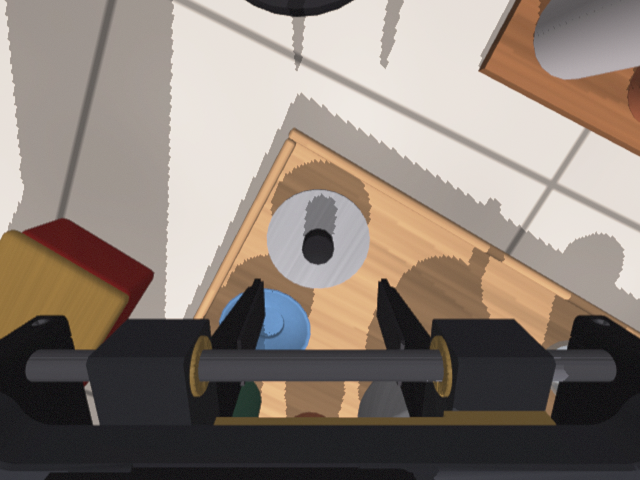

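Wrist view: the lid's flange is centred at (319,239) and the knob top at about (318,245), between the fingers (tips at (262,285) and (383,285)). It lies ~4 mm further along tool x.

```bash
python3 -m pendant '[{"delta_pos":[4,0,30],"delta_rot":[0,0,0]},{"delta_pos":[4,0,60],"delta_rot":[0,0,0]},{"delta_pos":[4,0,75],"delta_rot":[0,0,0]},{"delta_pos":[4,0,85],"delta_rot":[0,0,0]},{"delta_pos":[4,0,89],"delta_rot":[0,0,0]},{"delta_pos":[4,0,92],"delta_rot":[0,0,0]},{"delta_pos":[4,0,92],"delta_rot":[0,0,0]}]'; python3 -m pendant '[{"delta_pos":[0,0,0],"delta_rot":[0,0,0]},{"delta_pos":[0,0,0],"delta_rot":[0,0,0]},{"delta_pos":[0,0,0],"delta_rot":[0,0,0]},{"delta_pos":[0,0,0],"delta_rot":[0,0,0]},{"delta_pos":[0,0,0],"delta_rot":[0,0,0]}]' 15 20
```

```text
time: 9.05
position: [687.8, 207.8, 17.6]
tool_rot: [[0.911, 0.412, 0.001], [0.412, -0.911, 0.0], [0.001, 0.0, -1.0]]
force: [0.4, -0.3, -0.5]
grip_width: 60.3
grasp_force: 0.0
time: 9.55
position: [687.5, 207.8, 17.0]
tool_rot: [[0.911, 0.412, 0.0], [0.412, -0.911, -0.0], [0.0, 0.0, -1.0]]
force: [-0.4, 1.4, 0.2]
grip_width: 25.6
grasp_force: 0.4
```

```bash
python3 -m pendant '[{"delta_pos":[0,0,0],"delta_rot":[0,0,0]},{"delta_pos":[0,0,0],"delta_rot":[0,0,0]},{"delta_pos":[0,0,-20],"delta_rot":[0,0,0]},{"delta_pos":[0,0,-60],"delta_rot":[0,0,0]},{"delta_pos":[0,0,-100],"delta_rot":[0,0,0]},{"delta_pos":[0,0,-135],"delta_rot":[0,0,0]},{"delta_pos":[0,0,-135],"delta_rot":[0,0,0]}]'; python3 -c "
from h import *
c=load('w6'); print(onz(c,319,239,26), onz(c,318,245,49))
c=snap('wrist','w7.png'); g=cv2.cvtColor(c['color'],cv2.COLOR_RGB2HSV)
# pot mouth: dark seal ring
m=(c['color'].max(2)<40).astype(np.uint8); print(proj(c,(564,49,108)))
"
```

```text
time: 10.25
position: [689.5, 208.2, 157.4]
tool_rot: [[0.911, 0.412, 0.008], [0.412, -0.911, 0.002], [0.008, 0.002, -1.0]]
force: [0.1, -0.1, -0.5]
grip_width: 23.5
grasp_force: 20.0
[686.55610569 207.92416377  26.        ] [688.50210854 209.50883691  49.        ]
(np.float64(429.8239007779305), np.float64(456.63692030899955))
```

```bash
python3 -m pendant '[{"delta_pos":[-30,16,0],"delta_rot":[0,0,0]},{"delta_pos":[-65,34,0],"delta_rot":[0,0,0]},{"delta_pos":[-100,53,0],"delta_rot":[0,0,0]},{"delta_pos":[-135,71,0],"delta_rot":[0,0,0]},{"delta_pos":[-160,85,0],"delta_rot":[0,0,0]},{"delta_pos":[-178,94,0],"delta_rot":[0,0,0]},{"delta_pos":[-178,94,0],"delta_rot":[0,0,0]},{"delta_pos":[-178,94,0],"delta_rot":[0,0,0]}]'; python3 -c "
from h import *
a=snap('scene','s8.png');b=snap('side','d8.png')
I=lambda c,x,y:cv2.resize(c['color'][y:y+140,x:x+130],None,fx=3,fy=3,interpolation=cv2.INTER_CUBIC)
cv2.imwrite('pics/m8.png',np.hstack([I(a,280,160),I(b,245,170)])[:,:,::-1])
for X in [(564,49,108),(564,49,143),(564,49,161)]: print(proj(a,X),proj(b,X))"
```

```text
time: 11.1
position: [564.0, 48.7, 151.2]
tool_rot: [[0.911, 0.411, -0.001], [0.411, -0.911, 0.0], [-0.001, -0.0, -1.0]]
force: [0.4, 0.0, -1.5]
grip_width: 23.5
grasp_force: 20.0
(np.float64(343.2642993011557), np.float64(232.83246404003958)) (np.float64(309.12902819874523), np.float64(248.8143569104534))
(np.float64(343.3475333028572), np.float64(218.63936320712966)) (np.float64(309.1060543606414), np.float64(234.5915840767789))
(np.float64(343.3914095532727), np.float64(211.15756450002098)) (np.float64(309.0937093635327), np.float64(226.9489738730618))
```

View pics/m8.png

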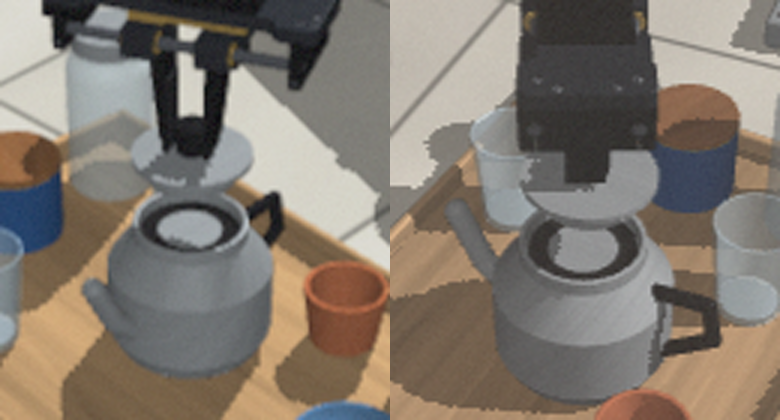

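Scene crop: lid flange at (193,158) over pot mouth (192,228). Side crop: flange centre at (590,185), mouth at (584,245), so the lid is ~3 mm too far toward -x. I'll shift it and lower it.

```bash
python3 -m pendant '[{"delta_pos":[3,0,10],"delta_rot":[0,0,0]},{"delta_pos":[3,0,20],"delta_rot":[0,0,0]},{"delta_pos":[3,0,30],"delta_rot":[0,0,0]},{"delta_pos":[3,0,36],"delta_rot":[0,0,0]},{"delta_pos":[3,0,39],"delta_rot":[0,0,0]},{"delta_pos":[3,0,39],"delta_rot":[0,0,0]}]' - 40|grep -E 'pos|^force'; python3 -m pendant '[{"delta_pos":[0,0,1],"delta_rot":[0,0,0]},{"delta_pos":[0,0,2],"delta_rot":[0,0,0]},{"delta_pos":[0,0,3],"delta_rot":[0,0,0]},{"delta_pos":[0,0,4],"delta_rot":[0,0,0]}]' |grep -E 'pos|^force|grip'
```

```text
position: [566.7, 50.0, 112.4]
force: [-0.1, 0.4, -1.0]
position: [566.8, 50.0, 109.1]
force: [-0.5, -0.7, -1.5]
grip_width: 23.2
```

```bash
python3 -m pendant '[{"delta_pos":[0,0,1],"delta_rot":[0,0,0]},{"delta_pos":[0,0,2],"delta_rot":[0,0,0]},{"delta_pos":[0,0,3],"delta_rot":[0,0,0]}]' |grep -E 'pos|^force|grip';python3 -m pendant '[{"delta_pos":[0,0,1],"delta_rot":[0,0,0]},{"delta_pos":[0,0,2],"delta_rot":[0,0,0]},{"delta_pos":[0,0,3],"delta_rot":[0,0,0]}]' |grep -E 'pos|^force|grip'
```

```text
position: [566.9, 50.0, 106.7]
force: [-2.5, -0.9, 8.7]
grip_width: 23.2
position: [566.9, 50.0, 103.7]
force: [-2.7, 0.3, 7.4]
grip_width: 23.0
```

```bash
python3 -m pendant '[{"delta_pos":[0,0,1],"delta_rot":[0,0,0]},{"delta_pos":[0,0,2],"delta_rot":[0,0,0]}]' |grep -E 'pos|^force|grip';python3 -m pendant '[{"delta_pos":[0,0,1],"delta_rot":[0,0,0]},{"delta_pos":[0,0,1.5],"delta_rot":[0,0,0]}]' |grep -E 'pos|^force|grip'
```

```text
position: [567.0, 50.0, 102.8]
force: [-9.5, -0.1, 31.1]
grip_width: 23.3
position: [567.1, 50.0, 102.7]
force: [-12.7, -0.2, 40.4]
grip_width: 23.3
```

Lid home (force jumped at 102.7, as expected). Release, rise, then confirm by pressing on the knob's top.

```bash
python3 -m pendant '[{"delta_pos":[0,0,-2.5],"delta_rot":[0,0,0]},{"delta_pos":[0,0,-2.5],"delta_rot":[0,0,0]},{"delta_pos":[0,0,-2.5],"delta_rot":[0,0,0]},{"delta_pos":[0,0,-2.5],"delta_rot":[0,0,0]},{"delta_pos":[0,0,-2.5],"delta_rot":[0,0,0]},{"delta_pos":[0,0,-30],"delta_rot":[0,0,0]},{"delta_pos":[0,0,-45],"delta_rot":[0,0,0]},{"delta_pos":[0,0,-45],"delta_rot":[0,0,0]}]' 45 20 |grep -E 'pos|^force|grip'; python3 -m pendant '[{"delta_pos":[0,0,0],"delta_rot":[0,0,0]},{"delta_pos":[0,0,0],"delta_rot":[0,0,0]},{"delta_pos":[0,0,0],"delta_rot":[0,0,0]},{"delta_pos":[0,0,0],"delta_rot":[0,0,0]},{"delta_pos":[0,0,10],"delta_rot":[0,0,0]},{"delta_pos":[0,0,18],"delta_rot":[0,0,0]},{"delta_pos":[0,0,20],"delta_rot":[0,0,0]}]' 0 20 |grep -E 'pos|^force|grip'; python3 -m pendant '[{"delta_pos":[0,0,2],"delta_rot":[0,0,0]},{"delta_pos":[0,0,4],"delta_rot":[0,0,0]}]' |grep -E 'pos|^force|grip'
```

```text
position: [567.6, 50.0, 145.9]
force: [-0.6, -0.0, 0.1]
grip_width: 45.0
position: [566.1, 50.0, 122.9]
force: [0.4, -0.5, -0.3]
grip_width: 0.7
position: [566.9, 50.0, 120.5]
force: [-6.2, 0.6, 25.5]
grip_width: 0.3
```

```bash
python3 -m pendant '[{"delta_pos":[0,0,-40],"delta_rot":[0,0,0]},{"delta_pos":[1,-40,-40],"delta_rot":[0,0,0]},{"delta_pos":[2,-85,-40],"delta_rot":[0,0,0]},{"delta_pos":[3,-130,-40],"delta_rot":[0,0,0]},{"delta_pos":[4,-165,-30],"delta_rot":[0,0,0]},{"delta_pos":[4,-185,-10],"delta_rot":[0,0,0]},{"delta_pos":[4,-185,15],"delta_rot":[0,0,0]},{"delta_pos":[4,-185,35],"delta_rot":[0,0,0]},{"delta_pos":[4,-185,43],"delta_rot":[0,0,0]},{"delta_pos":[4,-185,43],"delta_rot":[0,0,0]}]' |grep -E 'pos|^force'; python3 -m pendant '[{"delta_pos":[0,0,2],"delta_rot":[0,0,0]},{"delta_pos":[0,0,4],"delta_rot":[0,0,0]},{"delta_pos":[0,0,6],"delta_rot":[0,0,0]}]' |grep -E 'pos|^force'; python3 -m pendant '[{"delta_pos":[0,0,2],"delta_rot":[0,0,0]},{"delta_pos":[0,0,4],"delta_rot":[0,0,0]},{"delta_pos":[0,0,6],"delta_rot":[0,0,0]}]' |grep -E 'pos|^force'
```

```text
position: [494.0, 220.1, 76.8]
force: [0.2, -0.2, 1.4]
position: [494.6, 220.2, 72.0]
force: [0.4, -0.8, 0.2]
position: [494.3, 220.2, 65.7]
force: [-1.5, 0.2, 7.5]
```

```bash
python3 -m pendant '[{"delta_pos":[0,0,2],"delta_rot":[0,0,0]},{"delta_pos":[0,0,4],"delta_rot":[0,0,0]}]' |grep -E 'pos|^force'; python3 -m pendant '[{"delta_pos":[0,0,1],"delta_rot":[0,0,0]},{"delta_pos":[0,0,2],"delta_rot":[0,0,0]}]' |grep -E 'pos|^force'
```

```text
position: [494.3, 220.2, 61.9]
force: [-1.5, -0.6, 7.6]
position: [494.4, 220.2, 60.9]
force: [-7.4, -3.3, 33.1]
```

Green lid home. Over to the timer, passing high above the jar.

```bash
python3 -m pendant '[{"delta_pos":[0,0,-40],"delta_rot":[0,0,0]},{"delta_pos":[0,0,-85],"delta_rot":[0,0,0]},{"delta_pos":[0,0,-125],"delta_rot":[0,0,0]},{"delta_pos":[-20,37,-135],"delta_rot":[0,0,0]},{"delta_pos":[-40,74,-135],"delta_rot":[0,0,0]},{"delta_pos":[-60,111,-135],"delta_rot":[0,0,0]},{"delta_pos":[-81,150,-135],"delta_rot":[0,0,0]},{"delta_pos":[-102,189,-135],"delta_rot":[0,0,0]},{"delta_pos":[-123,228,-135],"delta_rot":[0,0,0]},{"delta_pos":[-144,267,-135],"delta_rot":[0,0,0]},{"delta_pos":[-165,306,-135],"delta_rot":[0,0,0]},{"delta_pos":[-178,330,-135],"delta_rot":[0,0,0]}]' |grep -E 'pos|^force'; python3 -m pendant '[{"delta_pos":[-20,37,0],"delta_rot":[0,0,0]},{"delta_pos":[-41,76,0],"delta_rot":[0,0,0]},{"delta_pos":[-62,115,0],"delta_rot":[0,0,0]},{"delta_pos":[-83,154,0],"delta_rot":[0,0,0]},{"delta_pos":[-100,185,0],"delta_rot":[0,0,0]},{"delta_pos":[-108,199,0],"delta_rot":[0,0,0]},{"delta_pos":[-108,199,0],"delta_rot":[0,0,0]},{"delta_pos":[-108,199,0],"delta_rot":[0,0,0]}]' |grep -E 'pos|^force'
python3 -c "
from h import *
c=snap('wrist','w9.png'); h=cv2.cvtColor(c['color'],cv2.COLOR_RGB2HSV)
print([np.round(proj(c,(x,-411,36))) for x in(533,491,451)])
for n,lo,hi in [('g',(45,120,60),(80,255,255)),('r',(0,150,80),(6,255,255)),('r2',(174,150,80),(180,255,255)),('w',(0,0,185),(180,30,255))]:
    k,l,s,ct=cv2.connectedComponentsWithStats(cv2.inRange(h,lo,hi)) 
    for i in range(1,k):
        if 150<s[i,4]<2500: print(n,s[i],ct[i].round(1),onz(c,*ct[i],35).round(1))
"
```

```text
position: [467.6, -156.5, 194.4]
force: [0.2, 1.0, -0.1]
position: [451.5, -378.6, 194.2]
force: [-0.3, 1.4, -0.5]
[array([387., 158.]), array([367., 198.]), array([350., 234.])]
g [371 143  24  25 460] [382.4 155.2] [ 533.8 -405.8   35. ]
r [354 184  23  23 407] [364.6 195.2] [ 492.6 -407.4   35. ]
w [570  15  28  60 512] [585.5  38.1] [ 694.  -520.8   35. ]
w [339 225  19  18 276] [347.9 233.6] [ 450.5 -409.4   35. ]
w [ 492  311   48   38 1185] [513.2 332.3] [ 423.2 -626.2   35. ]
w [422 382  30  42 964] [435.  401.2] [ 306.  -593.6   35. ]
w [469 382  31  42 418] [483.4 396.3] [ 335.7 -642.4   35. ]
w [317 386   8  31 188] [320.2 399.6] [ 251.9 -468.2   35. ]
```

```bash
python3 -m pendant '[{"delta_pos":[-12,27,20],"delta_rot":[0,0,0]},{"delta_pos":[-12,27,60],"delta_rot":[0,0,0]},{"delta_pos":[-12,27,100],"delta_rot":[0,0,0]},{"delta_pos":[-12,27,140],"delta_rot":[0,0,0]},{"delta_pos":[-12,27,160],"delta_rot":[0,0,0]},{"delta_pos":[-12,27,166],"delta_rot":[0,0,0]},{"delta_pos":[-12,27,166],"delta_rot":[0,0,0]}]' |grep -E 'pos|^force'; python3 -m pendant '[{"delta_pos":[0,0,2],"delta_rot":[0,0,0]},{"delta_pos":[0,0,4],"delta_rot":[0,0,0]},{"delta_pos":[0,0,5],"delta_rot":[0,0,0]}]' |grep -E 'pos|^force'; python3 -m pendant '[{"delta_pos":[0,0,1],"delta_rot":[0,0,0]},{"delta_pos":[0,0,3],"delta_rot":[0,0,0]},{"delta_pos":[0,0,3],"delta_rot":[0,0,0]}]' |grep -E 'pos|^force'
```

```text
position: [451.8, -406.9, 29.6]
force: [-1.4, 2.0, 3.3]
position: [452.2, -407.3, 28.5]
force: [-14.9, 15.8, 58.8]
position: [452.3, -407.4, 28.1]
force: [-19.4, 20.1, 77.2]
```

Hard stop reached already at 28.5, higher than expected; backing off slowly to see whether the force falls off like the key's spring.

```bash
p(){ grep -E 'pos|^force'; }; python3 -m pendant '[{"delta_pos":[0,0,-6],"delta_rot":[0,0,0]},{"delta_pos":[0,0,-7],"delta_rot":[0,0,0]}]' |p; python3 -m pendant '[{"delta_pos":[0,0,-1],"delta_rot":[0,0,0]},{"delta_pos":[0,0,-1],"delta_rot":[0,0,0]}]' |p; python3 -m pendant '[{"delta_pos":[0,0,-1.5],"delta_rot":[0,0,0]},{"delta_pos":[0,0,-1.5],"delta_rot":[0,0,0]}]' |p; python3 -m pendant '[{"delta_pos":[0,0,-2],"delta_rot":[0,0,0]},{"delta_pos":[0,0,-2],"delta_rot":[0,0,0]}]' |p
python3 -c "
from h import *
a=snap('scene','s10.png');b=snap('side','d10.png');print(proj(a,(451,-408,40)),proj(b,(451,-408,40)))
I=lambda c,x,y:cv2.resize(c['color'][y:y+100,x:x+100],None,fx=4,fy=4,interpolation=cv2.INTER_CUBIC)
cv2.imwrite('pics/m10.png',np.hstack([I(a,190,120),I(b,355,115)])[:,:,::-1])"
```

```text
position: [452.7, -408.0, 30.2]
force: [0.2, 1.9, 2.2]
position: [452.6, -408.2, 29.4]
force: [0.9, 6.0, 15.5]
position: [452.3, -408.6, 30.1]
force: [1.8, 1.8, 3.3]
position: [451.9, -409.1, 32.0]
force: [1.1, 0.6, 2.5]
(np.float64(246.20401806364586), np.float64(168.1883868676013)) (np.float64(419.63573207658175), np.float64(169.31102384182356))
```

View pics/m10.png

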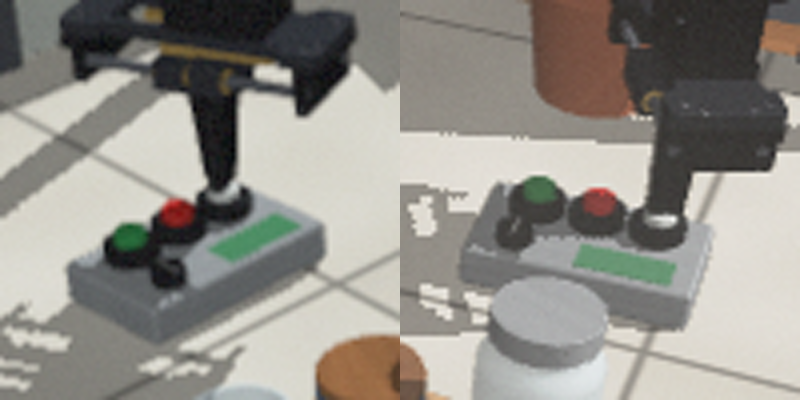

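Tip sits on the white key (scene crop (222,195), side crop (662,220)), with the spring force fading as it rises, so it was fully down. Now lift clear, cross above red to green and press to just past 29.6.

```bash
p(){ grep -E 'pos|^force'; }; python3 -m pendant '[{"delta_pos":[0,0,-15],"delta_rot":[0,0,0]},{"delta_pos":[0,0,-35],"delta_rot":[0,0,0]},{"delta_pos":[0,0,-35],"delta_rot":[0,0,0]},{"delta_pos":[37,16,-35],"delta_rot":[0,0,0]},{"delta_pos":[75,31,-35],"delta_rot":[0,0,0]},{"delta_pos":[75,31,-35],"delta_rot":[0,0,0]},{"delta_pos":[75,31,-35],"delta_rot":[0,0,0]},{"delta_pos":[75,31,-20],"delta_rot":[0,0,0]},{"delta_pos":[75,31,-8],"delta_rot":[0,0,0]},{"delta_pos":[75,31,-5],"delta_rot":[0,0,0]},{"delta_pos":[75,31,-5],"delta_rot":[0,0,0]}]' |p; python3 -m pendant '[{"delta_pos":[0,0,2],"delta_rot":[0,0,0]},{"delta_pos":[0,0,4],"delta_rot":[0,0,0]},{"delta_pos":[0,0,5],"delta_rot":[0,0,0]},{"delta_pos":[0,0,5],"delta_rot":[0,0,0]}]' |p;  python3 -m pendant '[{"delta_pos":[0,0,1],"delta_rot":[0,0,0]},{"delta_pos":[0,0,2],"delta_rot":[0,0,0]},{"delta_pos":[0,0,2],"delta_rot":[0,0,0]}]' |p
```

```text
position: [532.1, -406.5, 35.9]
force: [0.1, -0.7, 0.5]
position: [533.0, -406.8, 32.3]
force: [-1.9, -0.3, 2.1]
position: [533.0, -406.8, 30.1]
force: [-2.2, -2.5, 3.2]
```

```bash
p(){ grep -E 'pos|^force'; }; python3 -m pendant '[{"delta_pos":[0,0,1],"delta_rot":[0,0,0]},{"delta_pos":[0,0,2],"delta_rot":[0,0,0]},{"delta_pos":[0,0,2],"delta_rot":[0,0,0]}]' |p
```

```text
position: [533.1, -406.8, 29.4]
force: [-4.4, -0.1, 16.6]
```

```bash
python3 -m pendant '[{"delta_pos":[0,0,-15],"delta_rot":[0,0,0]},{"delta_pos":[0,0,-50],"delta_rot":[0,0,0]},{"delta_pos":[0,0,-90],"delta_rot":[0,0,0]},{"delta_pos":[0,0,-120],"delta_rot":[0,0,0]},{"delta_pos":[0,0,-120],"delta_rot":[0,0,0]},{"delta_pos":[0,0,-120],"delta_rot":[0,0,0]}]'; python3 -c "
from h import *
for n in ('scene','side'):
    a=load(n+'0')['color'];b=snap(n,n+'9.png')['color']
    m=(cv2.absdiff(a,b).max(2)>45).astype(np.uint8); m=cv2.morphologyEx(m,cv2.MORPH_OPEN,np.ones((3,3)))
    k,l,s,c=cv2.connectedComponentsWithStats(m); print(n,[tuple(map(int,q)) for q in s[1:] if q[4]>25])"
```

```text
time: 23.85
position: [533.0, -406.2, 148.3]
tool_rot: [[0.911, 0.412, 0.001], [0.412, -0.911, -0.0], [0.0, 0.0, -1.0]]
force: [0.3, -0.8, -0.4]
grip_width: 0.6
grasp_force: 0.0
scene [(180, 0, 63, 31, 1208), (242, 0, 19, 3, 51), (365, 0, 85, 157, 3987), (448, 0, 54, 64, 1843), (253, 14, 25, 58, 489), (236, 42, 5, 7, 31), (236, 51, 8, 18, 110), (501, 57, 11, 12, 82), (189, 59, 62, 79, 2436), (492, 76, 50, 96, 1999), (451, 137, 16, 10, 72), (128, 181, 87, 64, 2222), (274, 201, 23, 5, 76), (324, 219, 25, 21, 245), (95, 221, 31, 16, 229), (349, 222, 11, 18, 126), (171, 229, 21, 24, 336), (391, 232, 30, 22, 267), (130, 244, 16, 7, 75), (367, 244, 16, 35, 349), (136, 252, 46, 20, 549), (415, 256, 34, 19, 505), (159, 258, 51, 34, 651), (448, 269, 33, 37, 280), (117, 271, 33, 29, 194), (57, 276, 67, 117, 2833), (277, 283, 25, 25, 339), (442, 291, 16, 16, 132), (218, 308, 71, 44, 1378), (377, 308, 26, 13, 216), (354, 315, 40, 32, 735), (340, 321, 15, 22, 206), (411, 339, 9, 7, 33), (401, 346, 9, 7, 37), (362, 353, 38, 28, 193), (172, 381, 110, 99, 4863)]
side [(377, 0, 47, 26, 881), (432, 0,
[... 544 characters left out ...]
34, 195, 14, 5, 44), (618, 203, 22, 72, 939), (125, 207, 29, 22, 337), (541, 210, 5, 8, 30), (292, 234, 14, 29, 190), (313, 234, 27, 50, 619), (267, 237, 9, 13, 57), (489, 237, 20, 91, 989), (168, 241, 6, 6, 30), (233, 242, 41, 27, 582), (529, 265, 43, 33, 650), (88, 267, 170, 127, 3621), (226, 268, 7, 11, 51), (599, 275, 25, 58, 728), (328, 288, 43, 39, 826), (366, 294, 47, 52, 1140), (166, 298, 71, 59, 1622), (234, 323, 30, 33, 582), (287, 328, 25, 33, 456), (510, 329, 62, 73, 1575), (603, 334, 6, 8, 36), (313, 336, 16, 24, 234), (302, 371, 66, 59, 1398), (565, 375, 6, 10, 43), (571, 379, 8, 8, 43), (274, 382, 46, 23, 391), (259, 394, 11, 6, 41), (273, 401, 8, 5, 30), (288, 408, 7, 5, 27)]
```

```bash
python3 -c "
from cell import r
print(r.sign_off())"
```

```text
the job is handed in; nothing more can be done
None
```

I handed the job in after about 24 s: the pot lid and both caddy lids are fully home by force, then white and green were pressed to their stops with red untouched. The first white press overshot to about 80 N at the wrist. My final image check that nothing else moved was inconclusive because shadows had shifted.

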